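# Roll the oiled table leg to the stop and chock it

## Robot

A 7-joint arm with a two-finger parallel gripper is mounted at the origin on a cart in front of the work surface, level with it; the furniture and walls round the work are solid. World frame = base frame: x ahead of the robot, y to its left, z up, the work surface at z = 0. Lengths are in m, angles in rad, forces in N, time in s.
With the tool pointing down it reaches from about 0.425 to 0.8 m from the base axis. Payload 8.3 kg.
Tool frame: the origin (TCP) lies on the centre line of the jaws, within the pads' length; the fingertips stand 11 mm ahead of it and the grasp point (between the pads) lies 8 mm behind it (robot.tips_ahead is the distance from the TCP to the fingertips, in m); z points along the fingers, y is the line along which they close (so a half turn about z gives the same grasp; the last joint's range is limited). The gripper opens to 85 mm and grips with 20 to 120 N. Pads are 22 mm wide; open, the fingers measure 114 mm over their backs; the gripper's body (76 mm by 85 mm) begins 54 mm behind the grasp point. The pads swing forward as they close: fully open they stand 13 mm farther back than shut.
Start: joints at [1.278, 0.383, 0.016, 1.37, -0.006, 1.388, -0.046], TCP at [0.142, -0.609, 0.242] pointing down, gripper open.
Joint ranges: [-2.95, 2.95], [-0.25, 2.06], [-1.52, 1.56], [0.18, 2.33], [-1.44, 4.58], [0.02, 2.06], [-3.01, 3.01]. Speed limits (rad/s): [2.39, 2.39, 3.01, 3.01, 3.14, 3.14, 3.14].

## Interface

Orientations are given as a unit quaternion [x, y, z, w].
In Python, from cell import read_state, vision, ticket, robot gives the robot as it stands. The module is installed in compiled form; this text tells all that it offers.
- The arm moves only by the tool step_arm, never from a script. Its argument "steps" is a list of rows, each a list of 5 numbers: the opening, from -1 (shut) to 1 (fully open), so that 0 is half open, then the shift along the tool's x, y, z in mm, then the turn about the tool's z in degrees. A call has 1 to 10 rows; each row is the pose to reach, as a shift and turn from the pose commanded when the call began, along the tool's axes at that moment; what a row does not reach only later rows make up. A row lasts 1/10 s, in which the tool goes at most 50 mm and 8.59 degrees, less where a joint would pass 70% of its speed; a pose out of reach is approached as far as the arm can. A call with a gripper value outside its range is refused whole. The fingers move at their own pace and stop on an object; "newtons" is the grip in N (left out, the last holds). Time passes only in rows, so rows that repeat a pose let the fingers close. It gives the time, the measured TCP pose, the force, the opening and the grip force at its end, in the units of the state.
- read_state(): the state, without advancing time (a new reading comes with each control period).
- vision.get_image(name): name is "side" or "top" or "wrist"; returns a dict with "img" (384x512x3 uint8, blue, green, red), "fx", "fy", "cx", "cy" (pixels), "R" (3x3) and "t" (3): a world point X has camera coordinates R X + t; the wrist camera has in their place "hand_eye" (4x4, takes a point from camera to tool coordinates, whose origin is the TCP and whose axes are the flange's). Camera axes: x right, y down, z forward; pixel columns grow to the right and rows downward; lengths in m; the calibration is good to about 2 mm. The wrist camera is an equidistant fisheye: a pixel r from the principal point sees the ray r / f radians off the axis. A picture is of the moment at which its call begins: read the wrist's pose just before it. There is no depth.
- ticket.hand_in(): hands the job in; it is judged then, once.
The state is a dict: "time": time; "qpos": joint angles; "dq": joint speeds; "joint_efforts": joint torques, N m; "tcp_pos": TCP position; "tool_rot": TCP orientation; "force": force on the tool from outside, world axes, zero at the start; "moment": the same for the moment, N m; "opening": opening from 0.0 (shut) to 1.0 (fully open); "finger_force": force on a finger pad.
Only numpy, scipy, OpenCV 4.12 (cv2) and the standard library are available. Lean on these libraries where they do the work, as an engineer would, in place of code of your own. Each camera call takes 0.05 s, during which the arm holds its last target. There are 200 camera calls.

## Task

The turned table leg lying on its side on the raised bench board is freshly oiled, so the gripper must not touch it. Take the hand float by its handle, lay its cork face on top of the leg and roll the leg along the board under it, without lifting the leg, until it lies along the stop bar with the float still on it. Then lift the float off and lay it flat on the board, cork face down, with one of its short ends close behind the middle of the leg as a chock; leave the tape measure and the offcut block where they are.

Things in the scene. Friction and masses are not known exactly. Their poses are not given: they have to be found in the camera images.
- bench_board: fixed raised plywood bench board standing on the work table, 360 mm (x) by 710 mm (y), flat top 105 mm above the work table (world z = 0.105); origin at the centre of its footprint on the work table. All the work is done on its top.
- leg: short turned wooden table leg lying on its side: a cylinder 70 mm in diameter and 150 mm long (a thin 22 mm stud and a 2 mm rubber foot stick out at its ends), 0.25 to 0.5 kg. Origin at its centre, 35 mm above the bench board; its y axis is the cylinder's axis (x and z turn as it rolls). It starts 70 to 110 mm short of the stop bar, up to 0.15 rad askew to it, and rolls freely.
- stop_bar: straight red hardwood bar, 38 mm wide, 330 mm long, 30 mm high, fixed flat on the bench board. Origin at the centre of its underside; y runs along its length, x across it, and the leg and the float lie on its +x side; z up. The stop face is at x = +19 mm, so the leg's axis is at x = +54 mm when it lies against it.
- float: loose hand float lying on the bench board, cork face down: a flat plate 180 mm long (its x) by 80 mm wide (its y) by 12 mm thick, with a wooden handle rib standing on it along x. 0.22 kg. Origin at the centre of the cork face (its underside); z up.
- float_handle (a point): centre of the part of the float's handle to grip, 36 mm above the cork face; axes as the float's. The handle is a rib 26 mm wide (along y), 120 mm long (along x), standing from 12 to 56 mm above the cork face: grip it across y.
- float_end_a (a point): middle of the float's short end at its +x, 6 mm above the cork face
- float_end_b (a point): middle of the float's short end at its -x, 6 mm above the cork face
- tape_measure: yellow tape measure, 62 x 73 x 32 mm, standing loose on the board on the bar's other side; origin at the centre of its underside; to be left alone
- offcut_block: light wooden offcut block, 45 x 75 x 28 mm, lying loose on the board on the bar's other side; origin at the centre of its underside; to be left alone
Not all that is in view belongs to the job. Several things have the shape of the leg; the one meant has the colours described above.

How it is judged:
On the way, in this order (a step that is already met when the one before it is completed fails the run):
1. the leg is rolling under the float: it has come at least 25 mm, with the float's face on top of it, and is still 20 mm or more short of the bar (distance of leg from where it was at the start of the episode above 0.025 m and contact force between float and leg above 0.3 N and height (world z) of float above 0.16 m and x of leg in the frame of stop_bar above 0.074 m), for 0.05 s.
2. the leg lies along the stop bar (gap up to 5 mm, 0.06 rad) with the float still on top of it (x of leg in the frame of stop_bar below 0.059 m and angle between the y axis of leg and the y axis of stop_bar, either way round below 0.06 rad and contact force between float and leg above 0.3 N and height (world z) of float above 0.16 m), for 0.1 s.
At the end, for the whole second after the job is handed in: Leg at rest on the board along the bar (gap up to 6 mm, skew up to 0.06 rad); float at rest flat on the board behind the leg, cork down, one short end's middle within 60 mm (from above) of the leg's centre and 100 mm of the bar's centre line; the other end away from the bar (x of leg in the frame of stop_bar between 0.048 and 0.06 m and angle between the y axis of leg and the y axis of stop_bar, either way round below 0.06 rad and height (world z) of leg below 0.145 m and linear speed of each of leg, float below 0.01 m/s and height (world z) of float below 0.111 m and angle between float's own z axis and vertical below 0.06 rad and ((horizontal distance between float_end_a and leg below 0.06 m and x of float_end_a in the frame of stop_bar below 0.1 m and x of float in the frame of stop_bar above 0.15 m) or (horizontal distance between float_end_b and leg below 0.06 m and x of float_end_b in the frame of stop_bar below 0.1 m and x of float in the frame of stop_bar above 0.15 m))); the robot touches nothing.
It fails at once if the gripper or the arm touches the leg (contact force between any of the fingers, the arm and leg above 0.5 N).
It fails at once if the leg is lifted off the board or stood up (height (world z) of leg above 0.152 m).
It fails at once if the tape measure or the offcut block is disturbed (distance of any of tape_measure, offcut_block from where it was at the start of the episode above 0.02 m).
It also fails if it takes over 58 s, if anything falls off the work surface, if the arm or the gripper's body presses on something with over 40 N, if the wrist force passes 120 N, or if a joint passes its speed limit or range.

## Working session

There is one attempt and no reset: what is moved stays moved. The work goes in short steps, Python scripts to look and compute and a tool call to move; the robot and the scene stay as the last step left them, time stands still between calls to the robot, and variables do not carry over. Pictures are saved under pics/ and viewed, at most 11 in all, crops included, and the job is handed in when it is done.

Besides the shell and the picture viewer there is one more tool, called as name(argument=value, ...) on one line, values as JSON. step_arm: Moves the arm, as the interface text tells. Its arguments: {"type":"object","properties":{"steps":{"type":"array","items":{"type":"array","items":{"type":"number"}}},"newtons":{"type":"number"}},"required":["steps"]}

```bash
mkdir -p pics; python3 - <<'E'
from cell import read_state, vision, robot
import cv2,numpy as np,pickle
s=read_state();print(s['time'],s['tcp_pos'],s['tool_rot'],s['force'])
d={n:vision.get_image(n) for n in("side","top")}
pickle.dump(d,open('v0.pkl','wb'))
for n in d: cv2.imwrite(f'pics/{n}0.png',d[n]['img']);print(n,d[n]['fx'],d[n]['cx'],d[n]['cy'],d[n]['R'].tolist(),d[n]['t'])
E
```

```text
0.0 [ 0.14226762 -0.60811003  0.24130016] [ 9.93404333e-01  1.14660068e-01 -1.34885706e-04 -9.39077428e-04] [-1.28864447 -0.35720383 -0.33307516]
side 367.3402074004093 260.7441131738334 188.58719415981466 [[-0.8536155702558516, 0.520782076040053, 0.011246665825469408], [0.3879225376906369, 0.6499580197401936, -0.6535064478083307], [-0.34764430524378487, -0.5534804439642094, -0.756837390184145]] [ 0.4090238  -0.13556885  1.30926919]
top 455.46746064359627 246.29318308712467 187.43244771794787 [[-0.021447210448964273, -0.9997337870223482, -0.008507188131941741], [-0.9865681892105254, 0.022541490329042357, -0.16178717270417597], [0.16193586755818806, 0.004923037649673626, -0.986789004042139]] [0.03941441 0.50326279 1.50845   ]
```

View pics/top0.png

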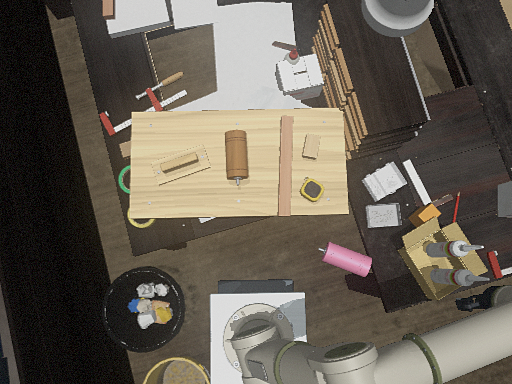

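View pics/side0.png

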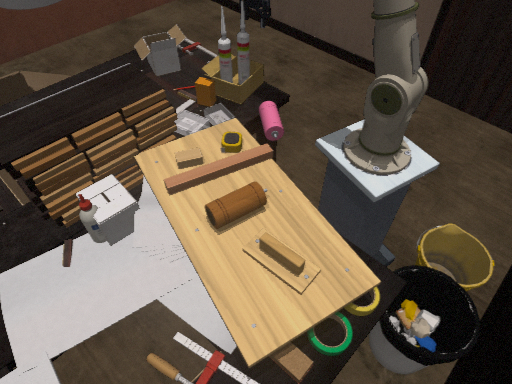

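```bash
cat > h.py <<'E'
import cv2,numpy as np
def ray(c,u,v,z):
    R,t=np.array(c['R']),np.array(c['t'])
    d=R.T@np.array([(u-c['cx'])/c['fx'],(v-c['cy'])/c['fy'],1]);o=-R.T@t
    return o+d*(z-o[2])/d[2]
def blob(c,seed,lo,hi):
    h=cv2.cvtColor(cv2.GaussianBlur(c['img'],(3,3),0),cv2.COLOR_BGR2HSV)
    m=cv2.inRange(h,np.array(lo),np.array(hi))
    m=cv2.morphologyEx(m,cv2.MORPH_CLOSE,np.ones((3,3)))
    n,l,st,ce=cv2.connectedComponentsWithStats(m,connectivity=4)
    k=l[seed[1],seed[0]]
    if k==0: return None
    cn=max(cv2.findContours((l==k).astype(np.uint8),cv2.RETR_EXTERNAL,cv2.CHAIN_APPROX_NONE)[0],key=cv2.contourArea)
    return cn
E
python3 - <<'E'
from h import *
import pickle
d=pickle.load(open('v0.pkl','rb'));c=d['top']
h=cv2.cvtColor(c['img'],cv2.COLOR_BGR2HSV)
for n,(u,v) in dict(leg=(236,145),legd=(241,170),bar=(286,160),handle=(180,162),handle2=(170,167),plate=(200,165),board=(260,160),board2=(150,200)).items(): print(n,h[v-1:v+2,u-1:u+2].reshape(-1,3).mean(0).round(),h[v,u])
cv2.imwrite('pics/crop0.png',cv2.resize(c['img'][105:222,125:320],None,fx=4,fy=4,interpolation=cv2.INTER_CUBIC))
E
```

```text
leg [ 16. 117. 177.] [ 16 118 180]
legd [ 15. 119. 164.] [ 16 122 173]
bar [ 14.  79. 201.] [ 15  79 200]
handle [ 20.  82. 211.] [ 20  80 211]
handle2 [ 20.  88. 186.] [ 20  83 206]
plate [ 20.  68. 212.] [ 20  71 202]
board [ 20.  68. 217.] [ 19  69 219]
board2 [ 20.  62. 214.] [ 21  71 222]
```

View pics/crop0.png

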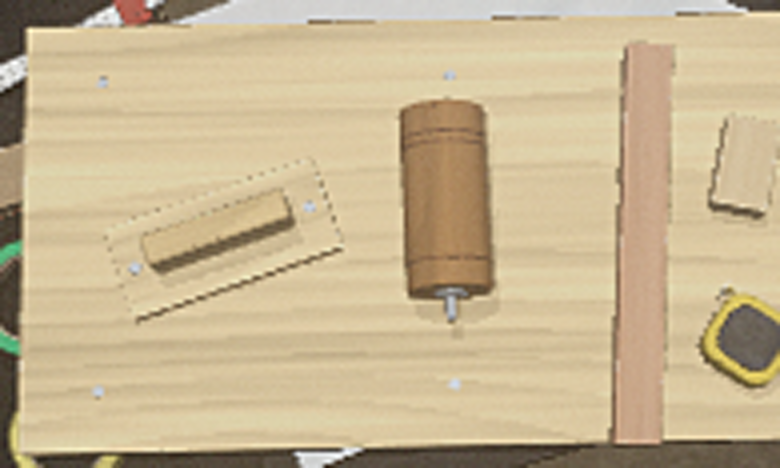

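```bash
python3 - <<'E'
from h import *
import pickle
d=pickle.load(open('v0.pkl','rb'));c=d['top']
P=lambda a,z:np.array([ray(c,u/4+125-.375,v/4+105-.375,z) for u,v in a])
def ax(a,b): return np.arctan2(*(b-a)[1::-1])
pl=P([(105,232),(310,158),(343,247),(138,321)],.117)
print('plate c',pl.mean(0),'ang',ax((pl[0]+pl[3])/2,(pl[1]+pl[2])/2),'len',np.linalg.norm(pl[1]-pl[0]),np.linalg.norm(pl[2]-pl[1]))
hd=P([(142,237),(284,191),(293,211),(152,263)],.161)
print('handle c',hd.mean(0),'ang',ax((hd[0]+hd[3])/2,(hd[1]+hd[2])/2))
lg=P([(401,105),(485,100),(493,292),(407,294)],.145)
print('leg c',lg.mean(0),'ang',ax((lg[3]+lg[2])/2,(lg[0]+lg[1])/2),np.linalg.norm(lg[1]-lg[0]),np.linalg.norm(lg[2]-lg[1]))
br=P([(626,44),(674,45),(662,442),(616,442)],.135)
print('bar c',br.mean(0),'ang',ax((br[3]+br[2])/2,(br[0]+br[1])/2),np.linalg.norm(br[1]-br[0]),np.linalg.norm(br[2]-br[1]))
bd=P([(27,28),(20,450)],.105);print(bd)
# refine by masks
for n,seed,lo,hi,z in(('leg',(236,150),(10,100,60),(19,200,230),.145),('bar',(286,160),(8,72,120),(17,100,240),.135)):
    cn=blob(c,seed,lo,hi)
    if cn is None: print(n,None);continue
    r=cv2.minAreaRect(cn);b=cv2.boxPoints(r)
    w=np.array([ray(c,u,v,z) for u,v in b]);print(n,r,w.mean(0));vx=cv2.fitLine(np.array([ray(c,u,v,z)[:2] for u,v in cn[:,0]],np.float32),cv2.DIST_L2,0,.01,.01).ravel();print(' dir',np.arctan2(vx[1],vx[0]))
E
```

```text
plate c [0.57254332 0.24039566 0.117     ] ang -1.2380992427325614 len 0.17779714248660883 0.07984525726117336
handle c [0.57414103 0.23879841 0.161     ] ang -1.2512321431329034
leg c [0.59692266 0.0576642  0.145     ] ang 0.01789847562098329 0.06812739490202041 0.15822435217042538
bar c [ 0.56032025 -0.10080809  0.135     ] ang -0.06250454260212562 0.03927442644149238 0.3264454708289678
[[0.7603396  0.40834764 0.105     ]
 [0.40490203 0.40710383 0.105     ]]
leg ((235.8137969970703, 153.83448791503906), (47.79972839355469, 20.787595748901367), 86.633544921875) [0.59771029 0.05906384 0.145     ]
 dir 0.03236551
bar ((284.73126220703125, 165.98028564453125), (13.04699420928955, 100.14657592773438), 1.4688007831573486) [ 0.55865718 -0.09746632  0.135     ]
 dir -0.063660845
```

```bash
cat >> h.py <<'E'
from scipy.spatial.transform import Rotation as Ro
def yaw(s): x=Ro.from_quat(s['tool_rot']).as_matrix()[:,0]; return np.arctan2(x[1],x[0])
def to(s,p,yw):
    "shift (mm) and turn (deg) along tool axes to reach TCP p with tool x at world yaw yw"
    M=Ro.from_quat(s['tool_rot']).as_matrix()
    dy=(yw-yaw(s)+np.pi)%(2*np.pi)-np.pi
    return (M.T@(np.array(p)-s['tcp_pos'])*1000).round(1).tolist(),round(-np.degrees(dy),1)
E
python3 - <<'E'
from h import *
from cell import read_state
import pickle
d=pickle.load(open('v0.pkl','rb'))
def tri(a,b):
    A=[];
    for c,(u,v) in((d['top'],a),(d['side'],b)):
        R,t=np.array(c['R']),np.array(c['t']);P=np.c_[R,t]
        x,y=(u-c['cx'])/c['fx'],(v-c['cy'])/c['fy'];A+=[x*P[2]-P[0],y*P[2]-P[1]]
    X=np.linalg.svd(np.array(A))[2][-1];return X[:3]/X[3]
for a in((480,245),(484,288)):
  for b in((222,8),(242,2)): print(a,b,tri(a,b))
s=read_state();print(yaw(s))
for p in([.142,-.608,.46],[.35,-.52,.46],[.55,-.25,.42],[.573,.15,.35],[.573,.24,.25]): print(p,to(s,p,1.897))
E
```

```text
(480, 245) (222, 8) [ 0.28293172 -0.59376191  0.33703794]
(480, 245) (242, 2) [ 0.25714635 -0.55623431  0.37373532]
(484, 288) (222, 8) [ 0.20887768 -0.64100562  0.29796449]
(484, 288) (242, 2) [ 0.18133423 -0.60451866  0.33019088]
0.22987949945967262
[0.142, -0.608, 0.46] ([-0.3, -0.6, -218.6], np.float64(-95.5))
[0.35, -0.52, 0.46] ([222.3, -38.9, -218.6], np.float64(-95.5))
[0.55, -0.25, 0.42] ([478.6, -256.1, -178.2], np.float64(-95.5))
[0.573, 0.15, 0.35] ([592.1, -640.3, -107.5], np.float64(-95.5))
[0.573, 0.24, 0.25] ([612.6, -727.7, -7.3], np.float64(-95.5))
```

step_arm(steps=[[1,0,0,-50,0],[1,0,0,-100,0],[1,0,0,-150,0],[1,0,0,-200,0],[1,0,0,-220,0],[1,0,0,-220,0]])

```text
time: 0.7
tcp_pos: [0.1425, -0.6091, 0.466]
tool_rot: [0.993, 0.115, 0.0, 0.003]
force: [-0.1, -0.4, -0.3]
opening: 0.999
finger_force: 0.0
```

step_arm(steps=[[1,45,-8,0,0],[1,90,-16,0,0],[1,135,-24,0,0],[1,180,-32,0,0],[1,222,-40,0,0],[1,260,-72,0,-8],[1,298,-104,0,-16],[1,336,-136,0,-24],[1,374,-168,0,-32],[1,412,-200,0,-40]])

```text
time: 1.7
tcp_pos: [0.4987, -0.318, 0.4608]
tool_rot: [0.893, 0.45, -0.001, -0.001]
force: [-0.3, -0.8, -0.2]
opening: 1.003
finger_force: 0.0
```

```bash
python3 - <<'E'
from h import *
from cell import read_state
s=read_state();print(yaw(s),s['qpos'])
for p in([.57,.0,.42],[.573,.24,.28]): print(p,to(s,p,1.897))
E
```

```text
0.9338974609187763 [ 0.67029161  0.34213347 -0.24772882  0.95333179  0.08584094  1.85708143
 -0.17640282]
[0.57, 0.0, 0.42] ([298.1, -131.7, 41.0], np.float64(-55.2))
[0.573, 0.24, 0.28] ([492.9, -271.7, 181.2], np.float64(-55.2))
```

step_arm(steps=[[1,43,-19,0,-7],[1,86,-38,0,-14],[1,129,-57,0,-21],[1,172,-76,5,-28],[1,215,-95,15,-35],[1,258,-114,30,-42],[1,300,-135,50,-48],[1,340,-160,75,-55],[1,375,-185,95,-55],[1,410,-212,115,-55]])

```text
time: 2.7
tcp_pos: [0.5733, 0.1364, 0.3447]
tool_rot: [0.586, 0.81, -0.001, -0.001]
force: [1.7, -0.7, -0.6]
opening: 1.0
finger_force: 0.0
```

step_arm(steps=[[1,0,0,0,0]])

```text
time: 2.8
tcp_pos: [0.5704, 0.1428, 0.3426]
tool_rot: [0.582, 0.813, -0.002, -0.004]
force: [-0.6, 0.6, 0.3]
opening: 1.001
finger_force: 0.0
```

```bash
python3 - <<'E'
from h import *
from cell import read_state,vision
import pickle
s=read_state();print(s['tcp_pos'],yaw(s),s['qpos'])
for p in([.574,.239,.28],[.574,.239,.137]): print(p,to(s,p,1.897))
w=vision.get_image('wrist');pickle.dump((s,w),open('w1.pkl','wb'));cv2.imwrite('pics/w1.png',w['img']);print(w['hand_eye'],w['fx'],w['cx'],w['cy'])
E
```

```text
[0.57043937 0.14282013 0.34258868] 1.899982914471316 [ 0.13860498  0.34217881 -0.60436052  1.25806124  0.18675164  1.60448994
 -0.10382415]
[0.574, 0.239, 0.28] ([89.6, 34.9, 62.7], np.float64(0.2))
[0.574, 0.239, 0.137] ([88.9, 35.9, 205.7], np.float64(0.2))
[[ 4.64886049e-04 -9.60784059e-01 -2.77297268e-01  7.00095991e-02]
 [ 9.99999848e-01  3.64707197e-04  4.12846174e-04 -1.74725523e-05]
 [-2.95523713e-04 -2.77297418e-01  9.60784083e-01 -1.31418574e-01]
 [ 0.00000000e+00  0.00000000e+00  0.00000000e+00  1.00000000e+00]] 297.3186396354542 260.3300163544841 192.0893268911189
```

View pics/w1.png

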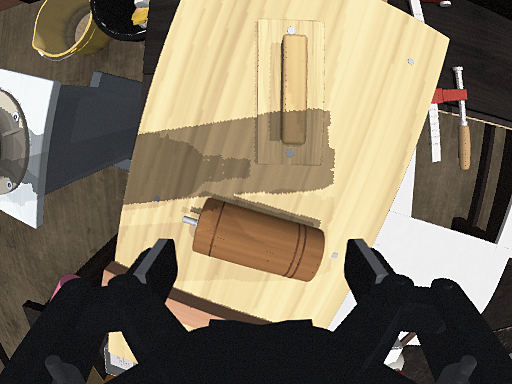

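```bash
cat >> h.py <<'E'
def wray(s,w,u,v,z):
    dx,dy=u-w['cx'],v-w['cy'];r=np.hypot(dx,dy);th=r/w['fx']
    d=np.array([dx/r*np.sin(th),dy/r*np.sin(th),np.cos(th)])
    H=np.array(w['hand_eye']);M=Ro.from_quat(s['tool_rot']).as_matrix()
    o=M@H[:3,3]+s['tcp_pos'];d=M@H[:3,:3]@d
    return o+d*(z-o[2])/d[2]
E
python3 - <<'E'
from h import *
import pickle
s,w=pickle.load(open('w1.pkl','rb'))
P=lambda a,z:np.array([wray(s,w,u,v,z) for u,v in a])
for n,p in(('plate',P([(257,22),(325,20),(323,165),(258,163)],.117)),('handle',P([(283,37),(307,36),(306,144),(283,141)],.161))):
    a,b=(p[0]+p[1])/2,(p[2]+p[3])/2
    print(n,p.mean(0),np.arctan2(*(b-a)[1::-1]),np.linalg.norm(b-a),np.linalg.norm(p[1]-p[0]),np.linalg.norm(p[2]-p[3]))
p=P([(212,198),(325,231)],.14);print(p)
E
```

```text
plate [0.57427751 0.24195473 0.117     ] -1.23942735079496 0.17721758034647714 0.08223009551945731 0.08040480102409171
handle [0.57374873 0.2413592  0.161     ] -1.240460199442376 0.11395555855908077 0.025317898540820328 0.024787566798025497
[[0.52552533 0.0927182  0.14      ]
 [0.66947517 0.096966   0.14      ]]
```

step_arm(steps=[[1,45,18,30,0],[1,85,34,60,0],[1,90.5,36,105,0],[1,90.5,36,150,0],[1,90.5,36,185,0],[1,90.5,36,200,0],[1,90.5,36,207,0],[1,90.5,36,207,0],[1,90.5,36,207,0]])

```text
time: 3.75
tcp_pos: [0.5812, 0.2325, 0.1426]
tool_rot: [0.587, 0.81, 0.001, 0.001]
force: [-0.3, 0.7, 0.9]
opening: 1.002
finger_force: 0.0
```

step_arm(steps=[[-0.2,0,0,0,0],[-0.6,0,0,0,0],[-1,0,0,0,0],[-1,0,0,0,0],[-1,0,0,0,0],[-1,0,0,0,0],[-1,0,0,0,0],[-1,0,0,0,0]], newtons=90)

```text
time: 4.55
tcp_pos: [0.5803, 0.2324, 0.1411]
tool_rot: [0.587, 0.81, 0.0, 0.0]
force: [-0.6, 0.4, 4.7]
opening: 0.291
finger_force: 89.2
```

```bash
python3 - <<'E'
from cell import read_state
from h import *
s=read_state();print(s['tcp_pos'],yaw(s),s['force'],s['moment'])
E
```

```text
[0.58033866 0.23239404 0.14111564] 1.887907106614815 [-0.56711485  0.38084508  4.7231637 ] [-0.12703928  0.37034176 -0.02741858]
```

```bash
python3 - <<'E'
from h import *
from cell import read_state
s=read_state()
print(to(s,[.607,.105,.246],1.55))
E
```

```text
([-129.3, -14.3, -104.9], np.float64(19.4))
```

step_arm(steps=[[-1,0,0,-20,0],[-1,0,0,-50,0],[-1,0,0,-85,0],[-1,0,0,-105,0],[-1,0,0,-105,0],[-1,0,0,-105,0]])

```text
time: 5.15
tcp_pos: [0.5798, 0.232, 0.2444]
tool_rot: [0.587, 0.81, -0.0, -0.0]
force: [0.2, -1.1, -2.9]
opening: 0.287
finger_force: 88.8
```

step_arm(steps=[[-1,-25,-3,0,5],[-1,-55,-6,0,10],[-1,-90,-10,0,15],[-1,-120,-14,0,19.4],[-1,-129,-14,0,19.4],[-1,-129,-14,0,19.4],[-1,-129,-14,0,19.4],[-1,-129,-14,0,19.4]])

```text
time: 5.95
tcp_pos: [0.6063, 0.1074, 0.2449]
tool_rot: [0.713, 0.701, -0.0, -0.001]
force: [-0.5, 0.4, -1.8]
opening: 0.293
finger_force: 88.7
```

```bash
python3 - <<'E'
from h import *
from cell import read_state,vision
s=read_state();print(s['tcp_pos'],yaw(s),s['force'],s['moment'])
a=vision.get_image('side')['img'];w=vision.get_image('wrist')['img']
cv2.imwrite('pics/s2.png',np.hstack([cv2.resize(a[130:330,120:400],None,fx=1.5,fy=1.5),w[:300,130:470]]))
E
```

```text
[0.6062629  0.1074118  0.24490614] 1.5527136288219014 [-0.4605505   0.44429306 -1.83384001] [-0.00249695  0.01515762 -0.00963643]
```

View pics/s2.png

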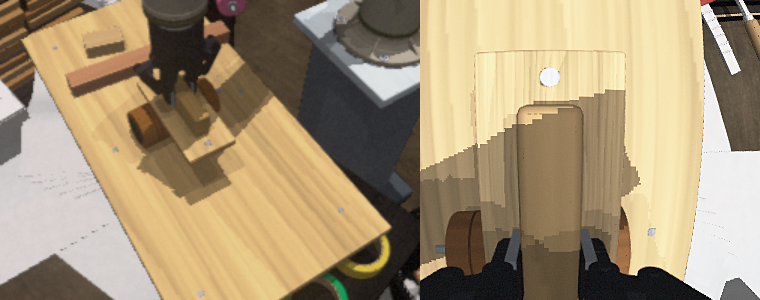

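step_arm(steps=[[-1,0,0,20,0],[-1,0,0,28,0],[-1,0,0,31,0],[-1,0,0,31,0]])

```text
time: 6.45
tcp_pos: [0.6068, 0.1055, 0.2142]
tool_rot: [0.714, 0.7, -0.0, -0.0]
force: [-0.4, 0.4, -1.7]
opening: 0.293
finger_force: 88.8
```

step_arm(steps=[[-1,0,0,1.5,0],[-1,0,0,1.5,0],[-1,0,0,1.5,0]])

```text
time: 6.75
tcp_pos: [0.6072, 0.1053, 0.2135]
tool_rot: [0.715, 0.699, 0.0, 0.0]
force: [0.7, -0.4, -2.2]
opening: 0.291
finger_force: 88.8
```

step_arm(steps=[[-1,0,0,2,0],[-1,0,0,2,0],[-1,0,0,2,0]])

```text
time: 7.05
tcp_pos: [0.6071, 0.1053, 0.2111]
tool_rot: [0.715, 0.699, 0.0, 0.0]
force: [0.8, 0.9, -1.1]
opening: 0.29
finger_force: 88.9
```

step_arm(steps=[[-1,0,0,1.5,0],[-1,0,0,1.5,0],[-1,0,0,1.5,0]])

```text
time: 7.35
tcp_pos: [0.6072, 0.1055, 0.2108]
tool_rot: [0.715, 0.7, 0.001, 0.0]
force: [-2.1, 0.1, 6.2]
opening: 0.288
finger_force: 90.0
```

step_arm(steps=[[-1,-4,0,0,0],[-1,-10,0,0,0],[-1,-17,0,0,0],[-1,-24,0,0,0],[-1,-31,0,0,0],[-1,-38,0,0,0],[-1,-45,0,0,0],[-1,-52,0,0,0],[-1,-58,0,0,0],[-1,-60,0,0,0]])

```text
time: 8.35
tcp_pos: [0.6076, 0.0442, 0.2111]
tool_rot: [0.715, 0.699, 0.002, 0.002]
force: [5.0, 0.5, 5.6]
opening: 0.29
finger_force: 89.8
```

```bash
python3 - <<'E'
from h import *
from cell import read_state,vision
s=read_state();print(s['tcp_pos'],yaw(s),s['force'],s['moment'])
a=vision.get_image('side')['img'];w=vision.get_image('top')['img']
cv2.imwrite('pics/s3.png',np.hstack([cv2.resize(a[110:260,150:330],None,fx=2,fy=2),cv2.resize(w[100:220,160:330],None,fx=2.5,fy=2.5)]))
E
```

```text
[0.60755059 0.04418876 0.211122  ] 1.5478115377197295 [5.02508587 0.5020549  5.58659782] [-0.09515352 -1.16439624  0.07457619]
```

View pics/s3.png

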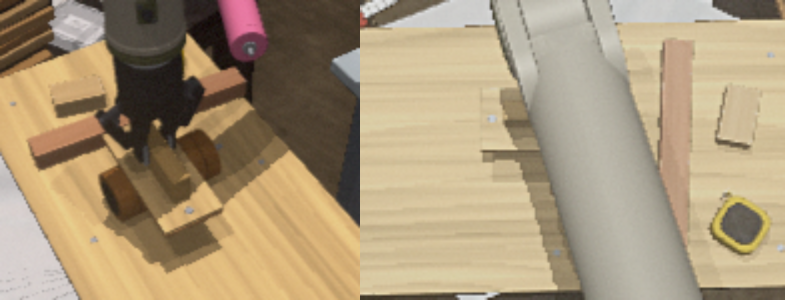

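step_arm(steps=[[-1,-6,1,0,0],[-1,-14,2,0,0],[-1,-24,2.5,0,0],[-1,-34,3,0,0],[-1,-44,3.5,0,0],[-1,-54,4,0,0],[-1,-64,4.5,0,0],[-1,-74,5,0,0],[-1,-80,5,0,0],[-1,-80,5,0,0]])

```text
time: 9.45
tcp_pos: [0.6101, -0.0364, 0.211]
tool_rot: [0.715, 0.699, 0.001, 0.001]
force: [2.0, 0.5, 7.0]
opening: 0.29
finger_force: 90.0
```

step_arm(steps=[[-1,-6,0.5,0,0],[-1,-12,1,0,0],[-1,-20,1,0,0],[-1,-28,1.5,0,0],[-1,-36,1.5,0,0],[-1,-42,2,0,0],[-1,-46,2,0,0],[-1,-46,2,0,0]])

```text
time: 10.25
tcp_pos: [0.6114, -0.0818, 0.2109]
tool_rot: [0.715, 0.699, 0.002, 0.001]
force: [4.4, -0.2, 5.2]
opening: 0.289
finger_force: 89.7
```

```bash
python3 - <<'E'
from h import *
from cell import read_state,vision
s=read_state();print(s['tcp_pos'],yaw(s),s['force'],s['moment'])
c=vision.get_image('side');a=c['img'];w=vision.get_image('top')['img']
cv2.imwrite('pics/s4.png',cv2.resize(a[110:230,150:330],None,fx=4,fy=4,interpolation=cv2.INTER_CUBIC))
E
```

```text
[ 0.61141235 -0.08182078  0.21089573] 1.5475586117796096 [ 4.41032039 -0.16829343  5.24807968] [ 0.33901628 -0.80081638 -0.22686521]
```

View pics/s4.png

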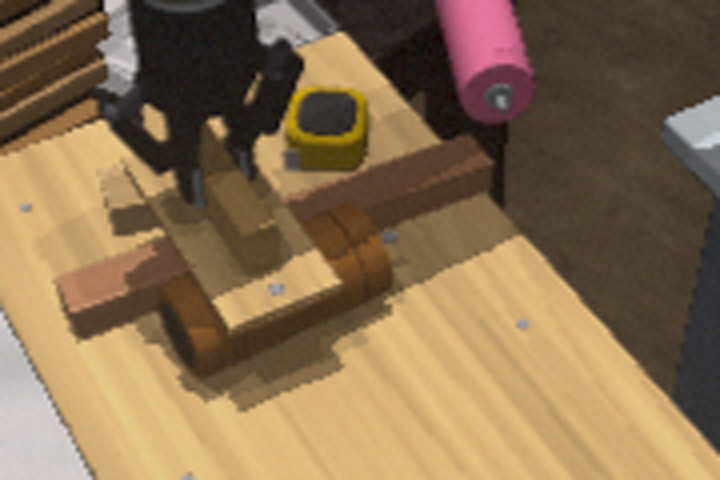

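step_arm(steps=[[-1,-4,0.5,1,0],[-1,-8,1,1,0],[-1,-12,1,1,0],[-1,-16,1.5,1,0],[-1,-20,1.5,1,0],[-1,-22,1.5,1,0]])

```text
time: 10.95
tcp_pos: [0.6122, -0.1009, 0.2103]
tool_rot: [0.714, 0.7, 0.002, 0.0]
force: [1.9, 5.2, 8.1]
opening: 0.292
finger_force: 90.3
```

```bash
python3 - <<'E'
from h import *
from cell import read_state,vision
s=read_state();print(s['tcp_pos'],yaw(s),s['force'],s['moment'])
E
```

```text
[ 0.61217278 -0.10093792  0.21028439] 1.5503737307931549 [1.8602185  5.18784294 8.11480899] [ 1.90008779 -0.1413986  -0.24474679]
```

step_arm(steps=[[-1,-2,0,1.5,1],[-1,-4,0,1.5,2],[-1,-6,0,1.5,3],[-1,-8,0,1.5,4],[-1,-10,0,1.5,5],[-1,-10,0,1.5,5]])

```text
time: 11.55
tcp_pos: [0.61, -0.1126, 0.2084]
tool_rot: [0.745, 0.668, -0.0, -0.0]
force: [-7.3, 0.3, 12.4]
opening: 0.292
finger_force: 91.2
```

```bash
python3 - <<'E'
from h import *
from cell import read_state,vision
s=read_state();print(s['tcp_pos'],yaw(s),s['force'],s['moment'])
c=vision.get_image('side');a=c['img']
cv2.imwrite('pics/s5.png',cv2.resize(a[110:230,150:330],None,fx=4,fy=4,interpolation=cv2.INTER_CUBIC))
E
```

```text
[ 0.61003092 -0.11259079  0.20838021] 1.461820090627453 [-7.252355    0.33878533 12.39081953] [1.00248675 1.69367548 0.55943996]
```

View pics/s5.png

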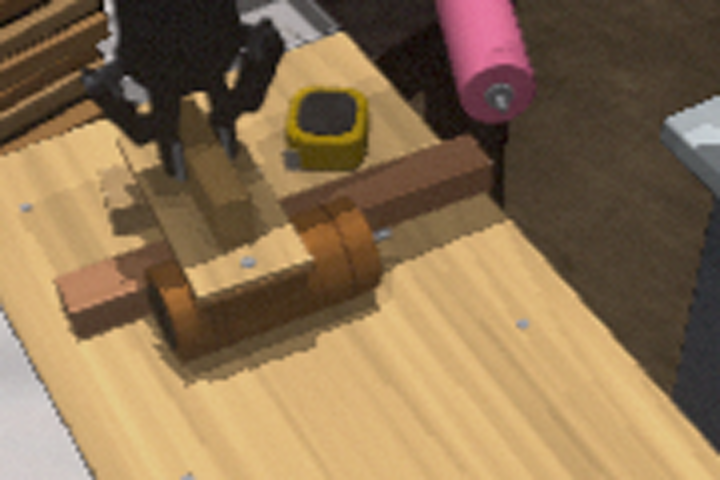

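step_arm(steps=[[-1,-2,0,0,0],[-1,-4,0,0,0],[-1,-6,0,0,0],[-1,-8,0,0,0],[-1,-8,0,0,0],[-1,-8,0,0,0]])

```text
time: 12.2
tcp_pos: [0.6105, -0.1186, 0.2081]
tool_rot: [0.744, 0.668, 0.002, -0.0]
force: [-0.7, 4.0, 7.0]
opening: 0.289
finger_force: 90.3
```

```bash
python3 - <<'E'
from h import *
from cell import read_state,vision
s=read_state();print(s['tcp_pos'],yaw(s),s['force'],s['moment'])
c=vision.get_image('side')
P=lambda u,v,z:ray(c,u/4+150-.375,v/4+110-.375,z)
for n,a,b,z in(('leg(s5)',(180,358),(380,290),.12),('bar',(80,338),(495,195),.105)):
    p,q=P(*a,z),P(*b,z);print(n,p,q,np.arctan2(*(p-q)[1::-1]))
hsv=cv2.cvtColor(c['img'],cv2.COLOR_BGR2HSV)
m=cv2.inRange(hsv,(8,130,40),(19,255,200));m[:130]=0;m[:,:180]=0;m[:,260:]=0;m[210:]=0
# lower silhouette: last leg pixel per column
cols=range(200,240,2);pts=[(u,np.nonzero(m[:,u])[0].max()) for u in cols if m[:,u].any()]
w=np.array([ray(c,u,v,.12)[:2] for u,v in pts],np.float32);f=cv2.fitLine(w,cv2.DIST_HUBER,0,.001,.001).ravel();print('now leg',np.arctan(f[1]/f[0]),f, pts[::5])
cv2.imwrite('pics/s6.png',np.hstack([cv2.resize(c['img'][130:220,170:270],None,fx=3.9,fy=3.9,interpolation=cv2.INTER_CUBIC),cv2.resize(cv2.cvtColor(m,8)[130:220,170:270],None,fx=3.9,fy=3.9)]))
E
```

```text
[ 0.61051982 -0.11857324  0.2081338 ] 1.46395340120286 [-0.66349153  4.01021801  6.95362881] [1.72041225 0.1429019  0.03745025]
leg(s5) [ 0.6740056  -0.02889706  0.12      ] [ 0.52634003 -0.01312884  0.12      ] -0.10638023335588874
bar [ 0.72291706 -0.09341875  0.105     ] [ 0.39562435 -0.0647194   0.105     ] -0.08746340632869663
now leg -0.061553083 [ 0.9981062  -0.06151422  0.60143435 -0.02220478] [(200, np.int64(197)), (210, np.int64(194)), (220, np.int64(190)), (230, np.int64(187))]
```

View pics/s6.png

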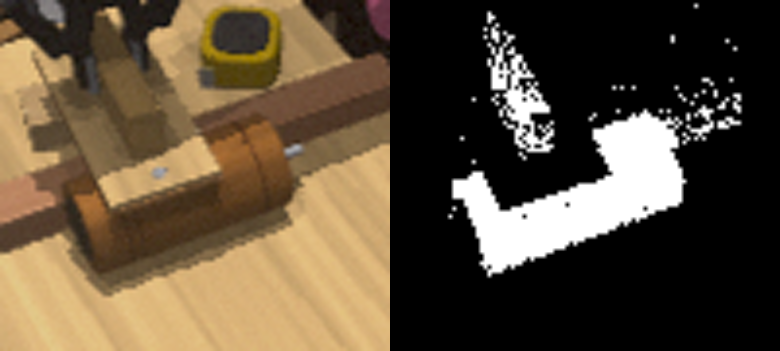

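step_arm(steps=[[-1,-2,0,0.5,0],[-1,-4,0,0.5,0],[-1,-6,0,0.5,0],[-1,-6,0,0.5,0],[-1,-6,0,0.5,0]])

```text
time: 12.75
tcp_pos: [0.6101, -0.1246, 0.2078]
tool_rot: [0.744, 0.668, 0.002, -0.0]
force: [-0.3, 3.6, 7.6]
opening: 0.288
finger_force: 90.5
```

```bash
python3 - <<'E'
from h import *
from cell import read_state,vision
s=read_state();print(s['tcp_pos'],yaw(s),s['force'],s['moment'])
c=vision.get_image('side')
hsv=cv2.cvtColor(c['img'],cv2.COLOR_BGR2HSV)
m=cv2.inRange(hsv,(8,130,40),(19,255,200));m[:130]=0;m[:,:180]=0;m[:,260:]=0;m[210:]=0
pts=[(u,np.nonzero(m[:,u])[0].max()) for u in range(198,242,2)]
# tangent plane through camera & silhouette; axis at z=.14 is 35mm from that plane
o=-np.array(c['R']).T@c['t']
D=np.array([ray(c,u,v+.5,.0)-o for u,v in pts]);D/=np.linalg.norm(D,axis=1)[:,None]
n=np.linalg.svd(D)[2][-1]; n*=np.sign(n[1]) # normal toward +y
# axis points: n.(X-o)=-.035, z=.14
for x in(.53,.6,.67): print(x,o[1]+(-.035-n[0]*(x-o[0])-n[2]*(.14-o[2]))/n[1])
E
```

```text
[ 0.61006023 -0.12463413  0.20781803] 1.4637605274245789 [-0.33473301  3.55570101  7.59160419] [ 1.76535142  0.07518742 -0.01774564]
0.53 -0.04391777064836355
0.6 -0.04874227534695352
0.67 -0.05356678004554338
```

step_arm(steps=[[-1,0,0,-10,0],[-1,0,0,-30,0],[-1,0,0,-50,0],[-1,10,0,-60,0],[-1,50,0,-60,-1],[-1,100,0,-60,-2.5],[-1,150,0,-60,-2.5],[-1,195,0,-60,-2.5],[-1,220,0,-60,-2.5],[-1,220,0,-60,-2.5]])

```text
time: 13.8
tcp_pos: [0.6317, 0.0991, 0.2657]
tool_rot: [0.727, 0.687, 0.0, -0.002]
force: [0.4, 1.1, -2.1]
opening: 0.292
finger_force: 89.1
```

step_arm(steps=[[-1,0,0,0,0],[-1,0,0,0,0],[-1,0,0,0,0]])

```text
time: 14.1
tcp_pos: [0.6333, 0.0901, 0.2663]
tool_rot: [0.731, 0.683, -0.0, 0.0]
force: [0.2, -0.9, -2.8]
opening: 0.287
finger_force: 89.1
```

```bash
python3 - <<'E'
from h import *
from cell import read_state,vision
import pickle
s=read_state();print(s['tcp_pos'],yaw(s),s['force'],s['moment'])
w=vision.get_image('wrist');t=vision.get_image('top');c=vision.get_image('side')
pickle.dump((s,w,t,c),open('w2.pkl','wb'))
f=lambda i:cv2.resize(i,None,fx=4,fy=4,interpolation=cv2.INTER_CUBIC)
a=cv2.resize(w['img'][0:280,130:410],(600,600))
cv2.imwrite('pics/s7.png',np.hstack([cv2.resize(w['img'][0:300,160:380],(440,600)),np.vstack([cv2.resize(t['img'][100:220,180:300],(300,300)),cv2.resize(c['img'][130:280,170:320],(300,300))])]))
E
```

```text
[0.63329779 0.09006729 0.26629449] 1.5030983403452833 [ 0.17736513 -0.85690257 -2.82096575] [-0.06537587 -0.00854471 -0.02076623]
```

View pics/s7.png

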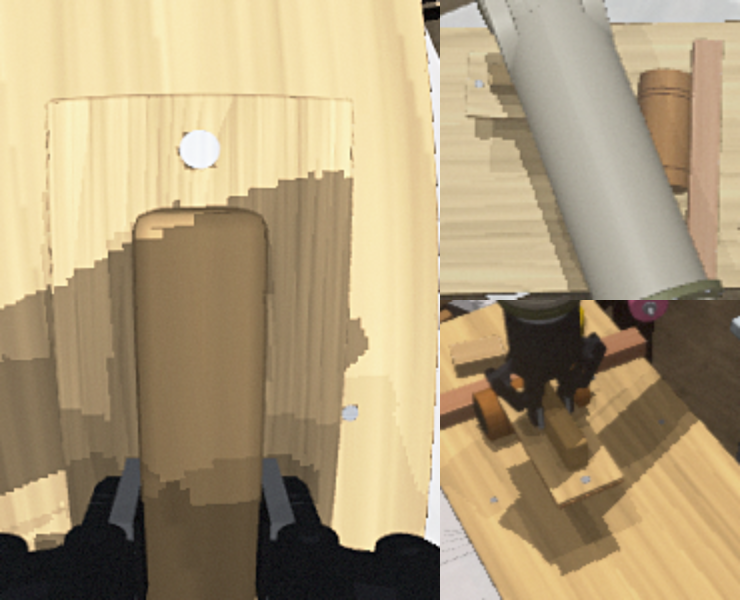

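```bash
python3 - <<'E'
from h import *
import pickle
s,w,t,c=pickle.load(open('w2.pkl','rb'))
for z in(.236,.242,.248):
    a,b=[wray(s,w,u,49.5,z) for u in(184,336)]
    m=(a+b)/2;x=np.array([np.cos(yaw(s)),np.sin(yaw(s)),0]);y=np.array([x[1],-x[0],0])
    print(z,np.linalg.norm(a-b),'tail rel tcp along tool x,y',(m-s['tcp_pos'])@x,(m-s['tcp_pos'])@y,np.arctan2(*(b-a)[1::-1])+np.pi/2)
# leg from top view: visible part
h=cv2.cvtColor(t['img'],cv2.COLOR_BGR2HSV);m=cv2.inRange(h,(10,100,60),(19,200,230));m[:,:250]=0;m[:,292:]=0;m[:120]=0;m[:,:]=cv2.morphologyEx(m,cv2.MORPH_OPEN,np.ones((3,3)))
for v in range(128,175,6):
    q=np.nonzero(m[v])[0]
    if len(q): print(v,ray(t,q.min(),v,.145)[:2],ray(t,q.max()+1,v,.145)[:2])
print('top row',np.nonzero(m.any(1))[0][[0,-1]],ray(t,268,np.nonzero(m.any(1))[0][0],.15))
E
```

```text
0.236 0.08285973451160304 tail rel tcp along tool x,y 0.10427367906090847 -6.153067274544938e-05 1.5032750174191205
0.242 0.079784323035982 tail rel tcp along tool x,y 0.10300614150957338 -5.633883261508667e-05 1.5032750174191203
0.248 0.07670891156036118 tail rel tcp along tool x,y 0.1017386039582383 -5.114699248494702e-05 1.5032750174191205
128 [ 0.68078702 -0.03054896] [ 0.67977657 -0.07262702]
134 [ 0.66071209 -0.02999912] [ 0.65940032 -0.08489911]
140 [ 0.64080199 -0.02622825] [ 0.639423   -0.08423131]
146 [ 0.62090231 -0.02569028] [ 0.61953322 -0.08356643]
152 [ 0.6009386  -0.03157327] [ 0.59973041 -0.08290447]
158 [ 0.58106355 -0.03743014] [ 0.58001401 -0.08224539]
164 [ 0.56120211 -0.04645574] [ 0.56038344 -0.08158918]
170 [ 0.54150314 -0.05225371] [ 0.54091202 -0.0777494 ]
top row [128 174] [ 0.67889924 -0.046499    0.15      ]
```

```bash
python3 - <<'E'
from h import *
from cell import read_state
s=read_state()
for p in([.6085,.092,.146],[.607,.064,.146],[.607,.064,.139]): print(to(s,p,1.507))
E
```

```text
([-0.4, -24.8, 120.5], np.float64(-0.2))
([-28.5, -24.4, 120.5], np.float64(-0.2))
([-28.5, -24.4, 127.5], np.float64(-0.2))
```

step_arm(steps=[[-1,0,-15,20,0],[-1,0,-25,50,0],[-1,0,-25,80,0],[-1,0,-25,105,0],[-1,0,-25,115,0],[-1,0,-25,120,0],[-1,0,-25,120,0],[-1,0,-25,120,0]])

```text
time: 15.05
tcp_pos: [0.6091, 0.0938, 0.148]
tool_rot: [0.73, 0.684, 0.001, 0.001]
force: [0.2, -0.3, -1.9]
opening: 0.292
finger_force: 89.1
```

step_arm(steps=[[-1,-5,0,0,0],[-1,-10,0,0,0],[-1,-15,0,0,0],[-1,-20,0,0,0],[-1,-25,0,0,0],[-1,-28,0,0,0],[-1,-28,0,0,0],[-1,-28,0,0,0]])

```text
time: 15.85
tcp_pos: [0.6064, 0.0657, 0.1465]
tool_rot: [0.73, 0.684, 0.0, -0.0]
force: [-0.5, 0.3, -2.9]
opening: 0.289
finger_force: 89.1
```

step_arm(steps=[[-1,0,0,2,0],[-1,0,0,4,0],[-1,0,0,4,0],[-1,0,0,4,0]])

```text
time: 16.25
tcp_pos: [0.6065, 0.0662, 0.1429]
tool_rot: [0.73, 0.684, 0.0, 0.0]
force: [-0.9, 1.8, 2.4]
opening: 0.287
finger_force: 89.8
```

step_arm(steps=[[-1,0,0,1,0],[-1,0,0,1.5,0],[-1,0,0,1.5,0]])

```text
time: 16.55
tcp_pos: [0.6066, 0.0664, 0.1424]
tool_rot: [0.73, 0.684, 0.001, 0.0]
force: [-4.0, 1.9, 10.1]
opening: 0.292
finger_force: 90.8
```

step_arm(steps=[[-0.2,0,0,0,0],[0.2,0,0,0,0],[0.5,0,0,0,0],[0.5,0,0,0,0],[0.5,0,0,0,0]])

```text
time: 17.05
tcp_pos: [0.6064, 0.0655, 0.1408]
tool_rot: [0.73, 0.684, -0.0, -0.0]
force: [0.3, -0.1, -0.3]
opening: 0.745
finger_force: 0.0
```

step_arm(steps=[[0.5,0,0,-15,0],[0.5,0,0,-45,0],[0.5,0,0,-90,0],[0.5,0,0,-140,0],[0.5,30,0,-180,0],[0.5,60,0,-200,0],[0.5,60,0,-200,0],[0.5,60,0,-200,0],[0.5,60,0,-200,0]])

```text
time: 17.95
tcp_pos: [0.6102, 0.1243, 0.3405]
tool_rot: [0.73, 0.683, -0.001, 0.0]
force: [0.1, -0.4, 0.1]
opening: 0.746
finger_force: 0.0
```

```bash
python3 - <<'E'
from h import *
from cell import read_state,vision
import pickle
s=read_state();print(s['tcp_pos'],yaw(s))
w=vision.get_image('wrist');c=vision.get_image('side');t=vision.get_image('top')
pickle.dump((s,w,c,t),open('w3.pkl','wb'))
cv2.imwrite('pics/s8.png',np.hstack([w['img'][:,100:440],cv2.resize(c['img'][110:302,150:350],(400,384))]))
E
```

```text
[0.61021964 0.12430665 0.34051943] 1.5045674019323418
```

View pics/s8.png

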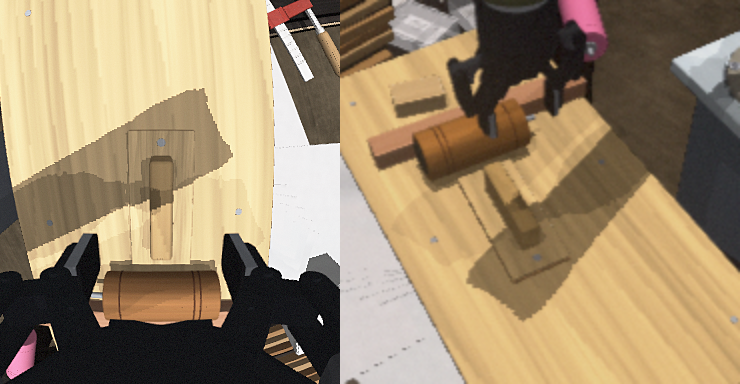

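```bash
python3 - <<'E'
from h import *
import pickle
s,w,c,t=pickle.load(open('w3.pkl','rb'))
a,b=wray(s,w,228,130,.117),wray(s,w,294.5,130,.117);m=(a+b)/2;th=np.arctan2(*(b-a)[1::-1])
f=np.array([np.sin(th),-np.cos(th)]);n=np.array([.0625,.998]);e=np.array([np.cos(.0625),-np.sin(.0625)]);B=np.array([.560,-.1005])
for k,p in(('tail',m[:2]),('ctr',m[:2]+.09*f),('end',m[:2]+.18*f),('leg side-cam',np.array([.600,-.0487]))): print(k,p,'bar frame',(p-B)@n,(p-B)@e)
print(np.linalg.norm(a-b),th)
H=lambda i,v:cv2.inRange(cv2.cvtColor(i['img'],cv2.COLOR_BGR2HSV),v,(19,255,230))
mm=H(c,(8,130,40));mm[:130]=0;mm[:,:180]=0;mm[:,260:]=0
pts=[(u,np.nonzero(mm[:205,u])[0].max()) for u in range(198,214,2)]; print(pts)
# leg in wrist: rows of silhouette near/far
a,b=wray(s,w,206,269,.155),wray(s,w,318,270,.155);print('leg +y edge',a,b,np.arctan2(*(b-a)[1::-1]))
a,b=wray(s,w,206,320,.15),wray(s,w,320,321,.15);print('leg -y edge',a,b,np.arctan2(*(b-a)[1::-1]))
E
```

```text
tail [0.61435364 0.16865927] bar frame 0.2720180560060022 0.03743601294010867
ctr [0.60847994 0.07885115] bar frame 0.18202243916831037 0.037183132495571154
end [ 0.60260624 -0.01095698] bar frame 0.09202682233061853 0.03693025205103376
leg side-cam [ 0.6    -0.0487] bar frame 0.0541964 0.0366865077637686
0.0793256845351084 -0.06530978641424509
[(198, np.int64(199)), (200, np.int64(198)), (202, np.int64(196)), (204, np.int64(197)), (206, np.int64(196)), (208, np.int64(195)), (210, np.int64(194)), (212, np.int64(193))]
leg +y edge [0.53489081 0.00776656 0.155     ] [ 0.6741188  -0.00302141  0.155     ] -0.07732974309783312
leg -y edge [ 0.52028703 -0.0804933   0.15      ] [ 0.68051976 -0.09350716  0.15      ] -0.08104055511868939
```

```bash
python3 -c "
from cell import ticket
print(ticket.hand_in())"
```

```text
the job is handed in; nothing more can be done
None
```

I handed the job in with the leg lying along the stop bar and the float flat behind it, its end about 92 mm from the bar's centre line. The tape measure and offcut block were not touched, and the hand-in returned no verdict.

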